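Stand a cast brass handle in the marking station and run it

TASK

Take the open, window-shaped brass handle from the leaning rack and stand it upright in the slot of the marking station, foot down, lowered fully home rather than dropped, and let go of it. Then press the square clamp key all the way down and let it come up, and after that press the round start key all the way down and let it come up. Do not press the keys before the handle stands there, never press the oblong stop key between them, and leave the other casting and the burner where they are.

Things in the scene. Friction and masses are not known exactly. Their poses are not given: they have to be found in the camera images.
- handle: Brass frame 14 mm thick (x), 76 wide (y), 130 high (z), 0.6 kg, symmetric. Origin: centre of its underside. Foot 60 mm wide, height 0-34; two 13 mm posts beside a 31 mm window to 100; solid cross bar from 100 to 130, gripped across its thickness. Starts in one of the rack's two bays, its z leaning 25 degrees, top to the rack's -x.
- crest: Other brass casting (bystander), solid, no window: foot 60 mm wide, neck 40 mm, round 52 mm disc on top; 14 mm thick (x), 106 mm high (z). Origin: centre of its underside. It leans in the rack's other bay in the same way, 104 mm away along the rack's y.
- rack: Fixed dark steel leaning rack, 130 mm deep (x), 220 wide (y). Origin: centre of its underside. Castings' feet stand at x 0, y +52 or -52 mm, height 22 mm. Floor and back board are tilted 25 degrees (top to the rack's -x); the back board touches the castings' -x face over its lowest 62 mm; the other face is free.
- nest: Fixed marking station. Base 110 mm wide, x -45 to +155 mm, 10 thick; on it a steel block 60 (x) by 100 mm (y), top at 60 mm, with the slot in its middle, long side along y; green head at x 72 to 148, 70 wide, 89 high, stylus pointing back to x 39 at height 70. Origin: on the underside, below the slot's middle.
- nest_slot (a point): Middle of the slot's floor, 30 mm above the nest's underside and 30 mm below the block's top. The slot is 18 mm (nest x) by 64 mm (nest y) with small chamfers at the mouth; the handle's foot (14 by 60 mm) stands on this floor.
- keybox: Fixed grey control box 205 mm (x) by 85 mm (y), 44 mm high, with three grey spring keys on top in a row along its x, 65 mm apart: square clamp key at x -65 mm (nearest the robot), oblong stop key at x 0, round start key at x +65 mm. Origin: centre of its underside.
- clamp_key_top (a point): Centre of the top face of the square clamp key, 34 by 34 mm; top 62.5 mm above the table when up.
- start_key_top (a point): Centre of the top face of the round start key, 38 mm across; top 62.5 mm above the table when up.
- stop_key_top (a point): Centre of the top face of the oblong stop key, 18 mm (box x) by 50 mm (box y); top 62.5 mm above the table when up. Not to be pressed.
- clamp_key (a joint): Travel of the clamp key, m: 0 up, 0.006 fully down; springs back; about 1.2 N to start and 5 N fully down.
- start_key (a joint): Travel of the start key, as for the clamp key.
- stop_key (a joint): Travel of the stop key, as for the clamp key.
- burner: Bystander: brass incense burner, 132 mm across, 124 mm high, 2.5 kg; origin at its underside.
Things that resemble listed ones, but are neither listed nor needed, are in the scene too. What is shaped like the handle but black is not meant. What is shaped like the keybox but purple is not meant.

How it is judged:
By the outcome, as a careful person would: the job done as asked, in the order asked, and still so for the second after the job is handed in, with the robot touching nothing.
It also fails if it takes over 54 s, if anything falls off the work surface, if the arm or the gripper's body presses on something with over 40 N, if the wrist force passes 120 N, or if a joint passes its speed limit or range.

ROBOT

A 6-joint arm with a two-finger parallel gripper is mounted at the origin on the work surface. World frame = base frame: x ahead of the robot, y to its left, z up, the work surface at z = 0. Lengths are in m, angles in rad, forces in N, time in s.
With the tool pointing down it reaches from about 0.35 to 0.775 m from the base axis. Payload 7.3 kg.
Tool frame: the origin (TCP) lies at the very end of the fingers, on their centre line; the grasp point (between the pads) lies 19 mm behind it (robot.hold_point_z is the distance from the TCP to the grasp point, in m); z points along the fingers, y is the direction in which the jaws open and shut (so a half turn about z gives the same grasp; the last joint's range is limited). The gripper opens to 92 mm and grips with 3 to 60 N. Pads are 19 mm wide; open, the fingers measure 130 mm over their backs; the gripper's body (75 mm by 190 mm) begins 47 mm behind the grasp point.
Start: joints at [-1.271, 0.342, 1.524, -0, 1.275, -0.146], TCP at [0.226, -0.474, 0.227] pointing down, gripper open.
Joint ranges: [-2.53, 2.53], [-0.77, 2.02], [0.04, 2.7], [-1, 4.14], [0.28, 2.66], [-3.11, 3.11]. Speed limits (rad/s): [2.57, 2.57, 3.14, 3.14, 3.14, 3.14].

INTERFACE

Orientations are given as [roll, pitch, yaw] about the fixed x, y, z axes, in that order (R = Rz(yaw) Ry(pitch) Rx(roll)).
In Python, from cell import monitor, viewer, robot gives the robot as it stands.
- The arm moves only by the tool move_arm, never from a script. Its argument "deltas" is a list of rows, each an object of numbers: "x", "y", "z": the shift along the tool's x, y, z in m; "wx", "wy", "wz": the turn, a rotation vector about the tool's x, y, z in degrees; "hand": the opening, from 0 (shut) to 1 (fully open). In form: [{"x": .., "y": .., "z": .., "wx": .., "wy": .., "wz": .., "hand": ..}, ...]. A call has 1 to 8 rows; each row is the pose to reach, as a shift and turn from the pose commanded when the call began, along the tool's axes at that moment; what a row does not reach only later rows make up. A row lasts 1/8 s, in which the tool goes at most 62.5 mm and 10.7 degrees, less where a joint would pass 70% of its speed; a pose out of reach is approached as far as the arm can. A call with a gripper value outside its range is refused whole. The fingers move at their own pace and stop on an object; "grip_force" is the grip in N (left out, the last holds). Time passes only in rows, so rows that repeat a pose let the fingers close. It gives the time, the measured TCP pose, the force and the opening at its end, in the units of the state.
- monitor.observe(): the state, without advancing time (a new reading comes with each control period).
- viewer.read_camera(name): name is "scene" or "side" or "wrist"; returns the picture (420x560x3 uint8, red, green, blue); there is no depth.
- viewer.camera_params(name): a dict with "camera_matrix" (3x3 intrinsics, pixels), "k1" (the pictures are not rectified: a ray, as slopes to the right and down, at radius r is drawn at 1 + k1 r^2 times it, then the intrinsics apply), "R" (3x3) and "t" (3): a world point X has camera coordinates R X + t. Camera axes: x right, y down, z forward; pixel columns grow to the right and rows downward; lengths in m; the calibration is good to about 2 mm. A picture is of the moment at which its call begins: read the wrist's pose just before it. camera_params takes no time and is no camera call; for the wrist camera it gives the pose at the moment of the call.
- robot.hand_in(): hands the job in, once; it reports no verdict.
The state is a dict: "time": time; "qpos": joint angles; "qvel": joint speeds; "joint_efforts": joint torques, N m; "tool_pos": TCP position; "tool_rot": TCP orientation; "contact_force": force on the tool from outside, world axes, zero at the start; "torque": the same for the moment, N m; "opening": finger opening in m.
Only numpy, scipy, OpenCV 4.12 (cv2) and the standard library are available. Lean on these libraries where they do the work, as an engineer would, in place of code of your own. Each camera call takes 0.05 s, during which the arm holds its last target. There are 200 camera calls.

## Working session

There is one attempt and no reset: what is moved stays moved. The work goes in short steps, Python scripts to look and compute and a tool call to move; the robot and the scene stay as the last step left them, time stands still between calls to the robot, and variables do not carry over. Pictures are saved under pics/ and viewed, about 8 in all and at most 12, crops included, and the job is handed in when it is done.

Besides the shell and the picture viewer there is one more tool, called after "Call:" in YAML: its name, and indented under it one key for each argument. move_arm: Moves the arm, as the interface text tells. Its arguments: {"type":"object","properties":{"deltas":{"type":"array","items":{"type":"object","properties":{"x":{"type":"number"},"y":{"type":"number"},"z":{"type":"number"},"wx":{"type":"number"},"wy":{"type":"number"},"wz":{"type":"number"},"hand":{"type":"number"}}}},"grip_force":{"type":"number"}},"required":["deltas"]}

```bash
ls; mkdir -p pics; cat > h.py <<'E'
import numpy as np,cv2
from cell import monitor,viewer,robot
from scipy.spatial.transform import Rotation as Ro
def snap(n,f):
    p=viewer.camera_params(n);im=viewer.read_camera(n)
    cv2.imwrite('pics/'+f+'.png',im[:,:,::-1]);np.savez('pics/'+f+'.npz',**{k:np.array(p[k]) for k in('camera_matrix','k1','R','t')})
    return im
def ray(f,uv):
    p=np.load('pics/'+f+'.npz');K=p['camera_matrix']
    uv=np.array(uv,float).reshape(-1,1,2)
    s=cv2.undistortPoints(uv,K,np.array([float(p['k1']),0,0,0]),None,None,None) if 0 else None
    d=(uv[:,0]-K[[0,1],[2,2]])/K[[0,1],[0,1]]
    k=float(p['k1']);s=d.copy()
    for _ in range(30): s=d/(1+k*(s**2).sum(1,keepdims=True))
    v=np.c_[s,np.ones(len(s))]@p['R']
    return -p['R'].T@p['t'],v
def onz(f,uv,z):
    c,v=ray(f,uv);return c+v*((z-c[2])/v[:,2])[:,None]
def proj(f,X):
    p=np.load('pics/'+f+'.npz');c=np.atleast_2d(X)@p['R'].T+p['t'];s=c[:,:2]/c[:,2:]
    s=s*(1+float(p['k1'])*(s**2).sum(1,keepdims=True));return s*p['camera_matrix'][[0,1],[0,1]]+p['camera_matrix'][[0,1],[2,2]]
def tri(fs,uvs):
    A=0;b=0;L=[]
    for f,uv in zip(fs,uvs):
        c,v=ray(f,uv);v=v[0]/np.linalg.norm(v[0]);P=np.eye(3)-np.outer(v,v);A=A+P;b=b+P@c;L.append((c,P))
    X=np.linalg.solve(A,b);return X,[round(1000*np.linalg.norm(P@(X-c)),1) for c,P in L]
E
python3 - <<'E'
from h import *
for n in('scene','side','wrist'): snap(n,n+'0')
a=[cv2.imread(f'pics/{n}0.png') for n in('scene','side')]
for n in('scene','side'):
    p=viewer.camera_params(n);print(n,-np.array(p['R']).T@p['t'],p['R'][2],p['camera_matrix'],p['k1'])
print(monitor.observe())
E
```

```text
pics
scene [1.29810585 0.78745393 1.0601989 ] [-0.47752619 -0.55904398 -0.67781898] [[505.44316377   0.         276.73032963]
 [  0.         505.44316377 206.98535958]
 [  0.           0.           1.        ]] -0.029132606511691393
side [ 0.48983924 -1.25308742  1.23814954] [ 0.0626546   0.71684153 -0.69441531] [[476.63979028   0.         278.6329444 ]
 [  0.         476.63979028 208.77365997]
 [  0.           0.           1.        ]] -0.16308418054289123
{'time': 0.15, 'qpos': array([-1.27096739e+00,  3.42567228e-01,  1.52476423e+00, -3.13401173e-05,
        1.27538777e+00, -1.45986312e-01]), 'qvel': array([ 0.00036517, -0.00138113, -0.00200092, -0.0003729 , -0.00083618,
       -0.00079226]), 'joint_efforts': array([ 2.27838682e-03, -4.31470621e+01, -2.44353729e+01,  7.18988827e-02,
        5.38016763e-02, -8.02572822e-05]), 'tool_pos': array([ 0.22630865, -0.47339994,  0.22621389]), 'tool_rot': array([-3.14047370e+00, -1.34227455e-04,  4.45824316e-01]), 'contact_force': array([ 0.45680698, -0.2553511 ,  0.06469124]), 'torque': array([-0.0198547 ,  0.02216375, -0.00505839]), 'opening': 0.09185767778452181}
```

View pics/scene0.png

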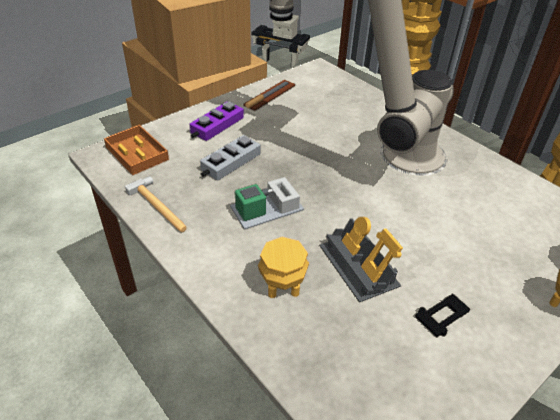

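View pics/side0.png

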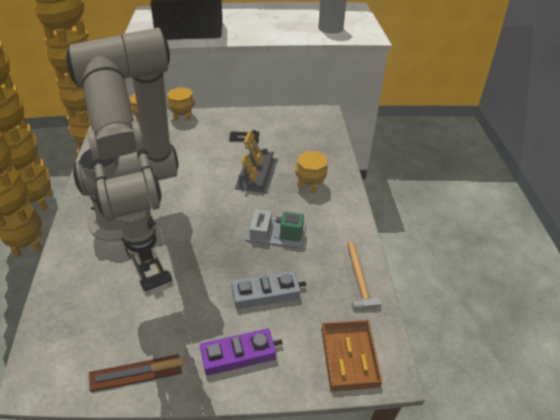

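The scene view shows the rack at about (360,260), with the handle the nearer casting at (385,258). The nest is at (268,203), the grey keybox at (230,157) and the burner at (284,265). In the side view the rack is at (255,165), the nest at (275,228) and the keybox at (266,290).

```bash
python3 - <<'E'
from h import *
a=cv2.imread('pics/scene0.png');b=cv2.imread('pics/side0.png')
def c(i,x,y,w,h): return cv2.resize(i[y:y+h,x:x+w],(400,300),interpolation=cv2.INTER_CUBIC)
o=np.vstack([np.hstack([c(a,310,205,100,75+0),c(b,215,120,100,75)]),np.hstack([c(a,190,130,120,90),c(b,220,205,120,90)])])
cv2.imwrite('pics/c1.png',o)
for n,f,uv,z in[('rack','scene0',(360,262),.05),('rack','side0',(256,165),.05),('nest','scene0',(283,190),.06),('nest','side0',(261,220),.06),('key','scene0',(230,152),.0625),('key','side0',(266,285),.0625)]:print(n,onz(f,uv,z))
E
```

```text
rack [[0.54931067 0.25696775 0.05      ]]
rack [[0.52489903 0.22771892 0.05      ]]
nest [[ 0.53028754 -0.08440243  0.06      ]]
nest [[ 0.53102124 -0.08967189  0.06      ]]
key [[ 0.54670981 -0.33685814  0.0625    ]]
key [[ 0.53373111 -0.37210283  0.0625    ]]
```

View pics/c1.png

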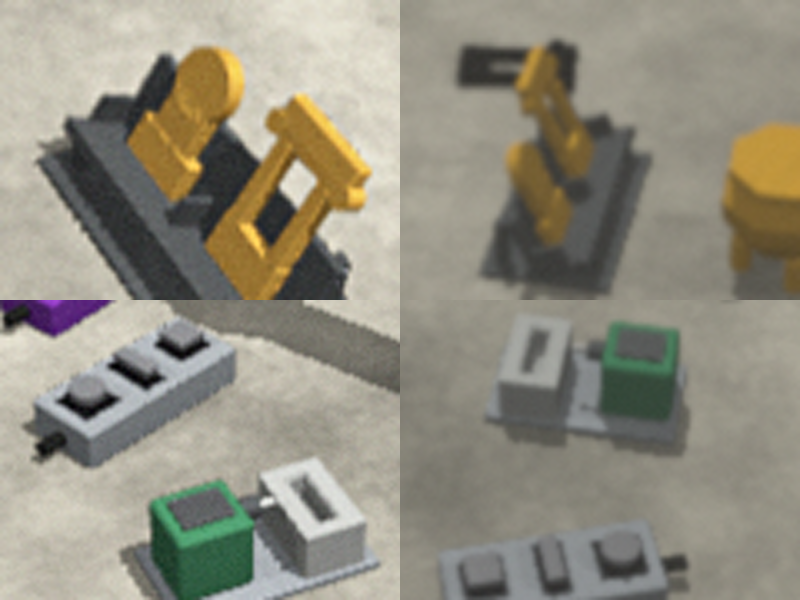

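The crops show the handle with its window in the +y bay and the crest in the -y bay, both leaning toward world -x. The nest block has its slot left of the green head. The keys run square, oblong, round toward +x.

```bash
cat >> h.py <<'E'
def go(pos,rpy,pf=None):
    "print tool-frame delta from measured pose to a target"
    s=monitor.observe();R0=Ro.from_euler('xyz',s['tool_rot'])
    d=R0.inv().apply(np.array(pos)-s['tool_pos']);w=(R0.inv()*Ro.from_euler('xyz',rpy)).as_rotvec(degrees=True)
    print('xyz mm',(1000*d).round(1),'w',w.round(2),'rows',np.linalg.norm(d)/.0625,np.linalg.norm(w)/10.7)
E
python3 - <<'E'
from h import *
s=monitor.observe();R0=Ro.from_euler('xyz',s['tool_rot']).as_matrix();p=np.load('pics/wrist0.npz')
print((R0.T@(-p['R'].T@p['t']-s['tool_pos'])).round(4),(p['R']@R0).round(3),p['camera_matrix'])
print(onz('wrist0',[(280,210),(0,210),(280,0),(0,0),(559,419)],.06).round(3))
for t in [(.48,-.34,.33),(.48,-.09,.33),(.47,.23,.4)]:go(t,[np.pi,0,0])
E
```

```text
[ 0.0771  0.0002 -0.1584] [[-0.     1.    -0.   ]
 [-0.959 -0.    -0.282]
 [-0.282 -0.     0.959]] [[354.69053067   0.         276.02641745]
 [  0.         354.69053067 208.82906231]
 [  0.           0.           1.        ]]
[[ 0.21  -0.485  0.06 ]
 [ 0.097 -0.248  0.06 ]
 [ 0.369 -0.409  0.06 ]
 [ 0.271 -0.209  0.06 ]
 [ 0.125 -0.871  0.06 ]]
xyz mm [ 286.4  -11.1 -103.7] w [-6.000e-02  1.000e-02  2.554e+01] rows 4.877413174158568 2.387283763774526
xyz mm [ 394.2 -236.6 -103.5] w [-6.000e-02  1.000e-02  2.554e+01] rows 7.540845575695562 2.387283763774526
xyz mm [ 523.2 -529.8 -173.1] w [-6.000e-02  1.000e-02  2.554e+01] rows 12.230935905556109 2.387283763774526
```

Call:
move_arm:
  deltas:
    - {"x": 0.03,"z": -0.05,"wz": 5}
    - {"x": 0.08,"y": -0.005,"z": -0.09,"wz": 12}
    - {"x": 0.14,"y": -0.01,"z": -0.1,"wz": 18}
    - {"x": 0.2,"y": -0.015,"z": -0.1,"wz": 24}
    - {"x": 0.26,"y": -0.015,"z": -0.1,"wz": 25.5}
    - {"x": 0.29,"y": -0.02,"z": -0.1,"wz": 25.5}
    - {"x": 0.29,"y": -0.02,"z": -0.1,"wz": 25.5}
    - {"x": 0.29,"y": -0.02,"z": -0.1,"wz": 25.5}

```text
schema error: expected keys x, y, z, wx, wy, wz, hand
```

```bash
python3 - <<'E'
from h import *
snap('wrist','w1');print(monitor.observe()['tool_pos'],monitor.observe()['tool_rot'],np.abs(monitor.observe()['qvel']).max())
E
```

```text
[ 0.22632974 -0.47347868  0.22631851] [-3.14072769e+00 -1.16347768e-04  4.45825093e-01] 0.0038633581863756115
```

Call:
move_arm:
  deltas:
    - {"y": -0.04}
    - {"y": -0.1}
    - {"y": -0.16}
    - {"y": -0.22}
    - {"y": -0.23}
    - {"y": -0.23}

```text
schema error: expected keys x, y, z, wx, wy, wz, hand
```

```bash
python3 - <<'E'
from h import *
snap('wrist','w2');print(monitor.observe()['tool_pos'],monitor.observe()['tool_rot'],np.abs(monitor.observe()['qvel']).max())
a=cv2.imread('pics/w1.png');b=cv2.imread('pics/w2.png')
cv2.imwrite('pics/c2.png',cv2.resize(np.hstack([a,b]),(800,300),interpolation=cv2.INTER_AREA))
E
```

```text
[ 0.22631573 -0.47351596  0.22640974] [-3.14087624e+00 -1.06473701e-04  4.45764999e-01] 0.004283766180213298
```

View pics/c2.png

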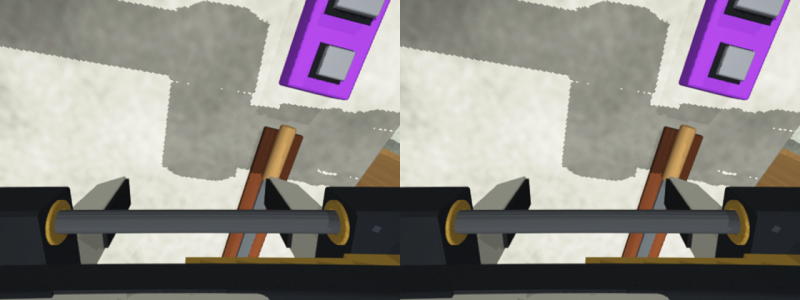

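All keys are required in each row. The arm did not move, and both halves of the picture are the start view: purple box at top right, fingers across the lower half. The useful field is therefore ahead of the tool.

Call:
move_arm:
  deltas:
    - {"x": 0.03,"y": 0,"z": -0.05,"wx": 0,"wy": 0,"wz": 5,"hand": 1}
    - {"x": 0.08,"y": -0.02,"z": -0.08,"wx": 0,"wy": 0,"wz": 12,"hand": 1}
    - {"x": 0.13,"y": -0.04,"z": -0.1,"wx": 0,"wy": 0,"wz": 18,"hand": 1}
    - {"x": 0.18,"y": -0.06,"z": -0.1,"wx": 0,"wy": 0,"wz": 24,"hand": 1}
    - {"x": 0.23,"y": -0.08,"z": -0.1,"wx": 0,"wy": 0,"wz": 25.5,"hand": 1}
    - {"x": 0.23,"y": -0.08,"z": -0.1,"wx": 0,"wy": 0,"wz": 25.5,"hand": 1}
    - {"x": 0.23,"y": -0.08,"z": -0.1,"wx": 0,"wy": 0,"wz": 25.5,"hand": 1}

```text
time: 1.12
tool_pos: [0.3992, -0.3025, 0.3266]
tool_rot: [3.141, 0.001, 0.002]
contact_force: [-0.3, -0.6, -0.2]
opening: 0.0915
```

```bash
python3 - <<'E'
from h import *
print(monitor.observe()['tool_pos'],monitor.observe()['tool_rot'],np.abs(monitor.observe()['qvel']).max());snap('wrist','w1')
E
```

```text
[ 0.39921193 -0.30250715  0.32660247] [3.14131529e+00 5.22684759e-04 1.60650321e-03] 0.03036432636149874
```

Call:
move_arm:
  deltas:
    - {"x": 0,"y": -0.05,"z": 0,"wx": 0,"wy": 0,"wz": 0,"hand": 1}
    - {"x": 0,"y": -0.11,"z": 0,"wx": 0,"wy": 0,"wz": 0,"hand": 1}
    - {"x": 0,"y": -0.17,"z": 0,"wx": 0,"wy": 0,"wz": 0,"hand": 1}
    - {"x": 0,"y": -0.2,"z": 0,"wx": 0,"wy": 0,"wz": 0,"hand": 1}
    - {"x": 0,"y": -0.2,"z": 0,"wx": 0,"wy": 0,"wz": 0,"hand": 1}
    - {"x": 0,"y": -0.2,"z": 0,"wx": 0,"wy": 0,"wz": 0,"hand": 1}

```text
time: 1.92
tool_pos: [0.3992, -0.1037, 0.3267]
tool_rot: [3.141, -0.0, -0.001]
contact_force: [-0.2, 0.3, 0.5]
opening: 0.0915
```

```bash
python3 - <<'E'
from h import *
print(monitor.observe()['tool_pos'],monitor.observe()['tool_rot'],np.abs(monitor.observe()['qvel']).max());snap('wrist','w2')
a=cv2.imread('pics/w1.png')[:300];b=cv2.imread('pics/w2.png')[:300]
cv2.imwrite('pics/c3.png',np.vstack([a,b]))
E
```

```text
[ 0.39922449 -0.10373434  0.32671429] [ 3.14086791e+00 -5.21765555e-05 -7.02408301e-04] 0.011110951158864655
```

View pics/c3.png

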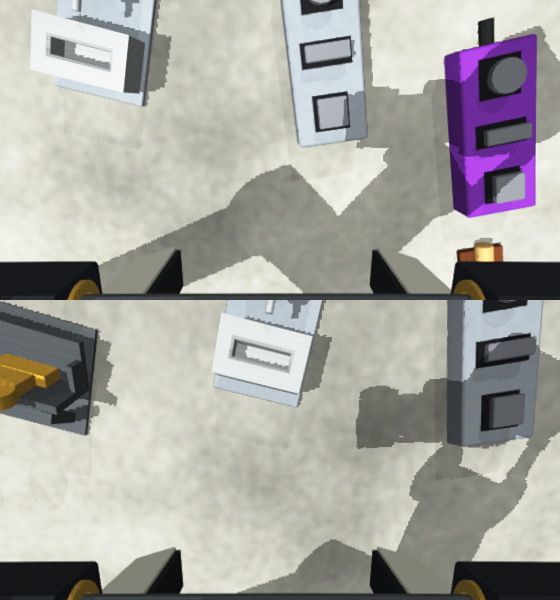

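In w1 the slot is at about (82,52), the clamp key at (331,111) and the stop key at (327,52). In w2 (lower half, subtract 300 rows) the slot is at (262,53), the clamp key at (502,110) and the stop key at (506,50). Both keyboxes have the same layout and the grey one is clear.

```bash
python3 - <<'E'
from h import *
a=cv2.imread('pics/w1.png');b=cv2.imread('pics/w2.png')
def c(i,x,y): return cv2.resize(i[y:y+100,x:x+133],(400,300),interpolation=cv2.INTER_CUBIC)
cv2.imwrite('pics/c4.png',np.vstack([np.hstack([c(a,20,5),c(b,200,15)]),np.hstack([c(a,262,25),c(b,427,25)])]))
def find(f,x,y,w,h,lo,hi):
    g=cv2.cvtColor(cv2.imread(f'pics/{f}.png'),cv2.COLOR_BGR2GRAY)[y:y+h,x:x+w]
    m=cv2.inRange(g,lo,hi)
    cs,_=cv2.findContours(m,cv2.RETR_LIST,cv2.CHAIN_APPROX_NONE)
    for q in cs:
        if cv2.contourArea(q)>150:
            r=cv2.minAreaRect(q);M=cv2.moments(q);print(f,lo,hi,cv2.contourArea(q),'cen',(M['m10']/M['m00']+x,M['m01']/M['m00']+y),'rect',np.round(r[0]+np.array([x,y]),1),np.round(r[1],1),round(r[2],1),(cv2.boxPoints(r)+[x,y]).round(1).tolist())
find('w1',20,0,133,110,240,255)
find('w2',200,5,133,110,240,255)
find('w1',300,80,60,60,0,120);find('w2',475,85,60,50,0,70)
E
```

```text
w1 240 255 1787.0 cen (77.89610147360567, 51.70481253497482) rect [77.7 52. ] [75.9 28.1] 16.3 [[37.3, 54.8], [45.2, 27.9], [118.1, 49.2], [110.2, 76.2]]
w1 240 255 4844.5 cen (80.15061753878967, 54.290191626242816) rect [78.1 51.8] [104.3  56.3] 14.0 [[20.6, 66.4], [34.3, 11.8], [135.5, 37.1], [121.8, 91.7]]
w1 0 120 818.0 cen (330.88630806845964, 111.5521597392013) rect [332.8 111.9] [32.1 31.6] 83.7 [[315.3, 97.6], [346.7, 94.1], [350.2, 126.1], [318.8, 129.6]]
w1 0 120 1232.0 cen (331.1827651515151, 111.3612012987013) rect [331.4 111.3] [36.8 36.4] 83.7 [[311.2, 95.1], [347.5, 91.1], [351.5, 127.6], [315.3, 131.6]]
w2 0 70 543.5 cen (491.2661760196259, 109.04354492486968) rect [500.  110.5] [41. 38.] 90.0 [[481.0, 90.0], [519.0, 90.0], [519.0, 131.0], [481.0, 131.0]]
```

View pics/c4.png

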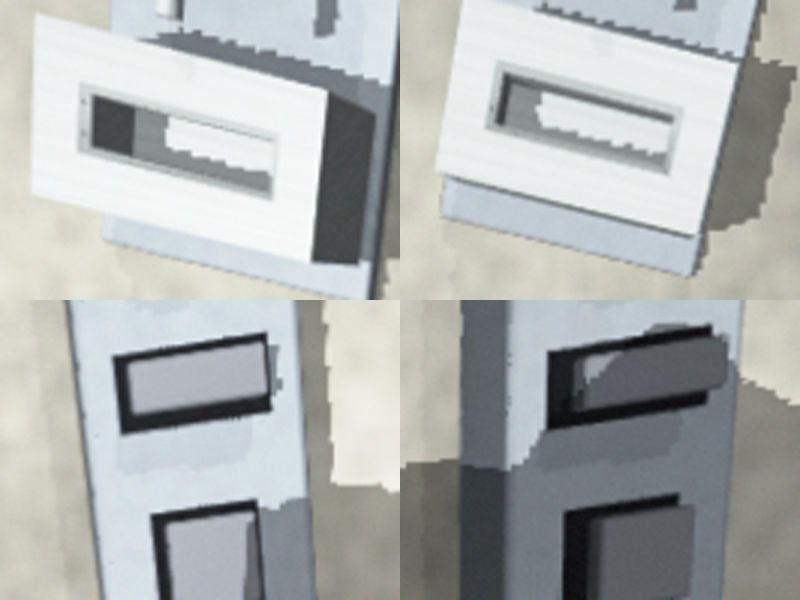

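Slot mouth corners in crop pixels are (80,83),(277,136),(273,200),(79,152) for w1 and (98,60),(284,108),(269,175),(87,128) for w2. The block corners and the stop and clamp key tops are also sharp. Triangulating these next.

```bash
python3 - <<'E'
from h import *
def px(l,o): return np.array(l,float)/[400/133,3]-.33+o
b1=px([(35,14),(327,90),(312,263),(32,193)],(20,5));b2=px([(67,-1),(338,63),(298,236),(37,173)],(200,15))
s1=px([(80,83),(277,136),(273,200),(79,152)],(20,5));s2=px([(98,60),(284,108),(269,175),(87,128)],(200,15))
for A,B,z in((b1,b2,.06),(s1,s2,.06)):
    X=np.array([tri(('w1','w2'),(p,q))[0] for p,q in zip(A,B)]);print(X.round(4).tolist());print('mean',X.mean(0).round(4),[tri(('w1','w2'),(p,q))[1] for p,q in zip(A,B)])
    for f,U in(('w1',A),('w2',B)):
        Y=onz(f,U,z);e1=(Y[1]-Y[0]+Y[2]-Y[3])/2;e2=(Y[0]-Y[3]+Y[1]-Y[2])/2
        print(f,Y.mean(0).round(4),'L',np.linalg.norm(e1).round(4),np.linalg.norm(e2).round(4),'yaw x',np.degrees(np.arctan2(e1[0],-e1[1])),np.degrees(np.arctan2(e2[1],e2[0])))
k=[(332.5,111.5),(508.5,109)];print('clamp',tri(('w1','w2'),k),onz('w1',k[0],.0625),onz('w2',k[1],.0625))
k=[px([(199.5,77)],(262,25))[0],px([((574+726)/2-400,68)],(427,25))[0]];print('stop',tri(('w1','w2'),k),onz('w1',k[0],.0625),onz('w2',k[1],.0625))
print('start',onz('scene0',(190+88/400*120,130+85/300*90),.0625),onz('side0',(220+223/400*120,205+245/300*90),.0625))
E
```

```text
[[0.5679, -0.0466, 0.062], [0.5469, -0.1431, 0.0604], [0.488, -0.1298, 0.0596], [0.5106, -0.0326, 0.0609]]
mean [ 0.5283 -0.088   0.0607] [[np.float64(0.8), np.float64(0.8)], [np.float64(0.1), np.float64(0.1)], [np.float64(0.0), np.float64(0.0)], [np.float64(0.5), np.float64(0.5)]]
w1 [ 0.5288 -0.0875  0.06  ] L 0.1004 0.0599 yaw x -13.064563087692093 -12.663263698545785
w2 [ 0.5282 -0.0879  0.06  ] L 0.0994 0.0598 yaw x -12.383776753278692 -13.166940685557334
[[0.5478, -0.0566, 0.0605], [0.5317, -0.1237, 0.0617], [0.5097, -0.1186, 0.0601], [0.5253, -0.0516, 0.0603]]
mean [ 0.5286 -0.0876  0.0607] [[np.float64(0.2), np.float64(0.2)], [np.float64(0.4), np.float64(0.4)], [np.float64(0.2), np.float64(0.2)], [np.float64(0.2), np.float64(0.2)]]
w1 [ 0.5286 -0.0873  0.06  ] L 0.0687 0.0226 yaw x -13.240283525966829 -11.882554056545603
w2 [ 0.5289 -0.0876  0.06  ] L 0.069 0.0232 yaw x -13.344706463867105 -12.652939077573574
clamp (array([ 0.46872504, -0.36711207,  0.06240279]), [np.float64(0.6), np.float64(0.6)]) [[ 0.46812222 -0.367103    0.0625    ]] [[ 0.46933134 -0.36703976  0.0625    ]]
stop (array([ 0.53345523, -0.35992475,  0.05577016]), [np.float64(0.4), np.float64(0.4)]) [[ 0.53211484 -0.35901419  0.0625    ]] [[ 0.53300595 -0.3559393   0.0625    ]]
start [[ 0.59277023 -0.34849658  0.0625    ]] [[ 0.59960816 -0.35079129  0.0625    ]]
```

Slot centre is (0.5286,-0.0877) with yaw about -12.9°, and the block top measures 60.7 mm. The clamp key is at (0.469,-0.367) and the start key at about (0.597,-0.350). Next is the rack.

Call:
move_arm:
  deltas:
    - {"x": -0.01,"y": -0.05,"z": -0.02,"wx": 0,"wy": 0,"wz": 0,"hand": 1}
    - {"x": -0.02,"y": -0.11,"z": -0.04,"wx": 0,"wy": 0,"wz": 0,"hand": 1}
    - {"x": -0.03,"y": -0.16,"z": -0.06,"wx": 0,"wy": 0,"wz": 0,"hand": 1}
    - {"x": -0.03,"y": -0.22,"z": -0.06,"wx": 0,"wy": 0,"wz": 0,"hand": 1}
    - {"x": -0.03,"y": -0.27,"z": -0.06,"wx": 0,"wy": 0,"wz": 0,"hand": 1}
    - {"x": -0.03,"y": -0.29,"z": -0.06,"wx": 0,"wy": 0,"wz": 0,"hand": 1}
    - {"x": -0.03,"y": -0.29,"z": -0.06,"wx": 0,"wy": 0,"wz": 0,"hand": 1}
    - {"x": -0.03,"y": -0.29,"z": -0.06,"wx": 0,"wy": 0,"wz": 0,"hand": 1}

```text
time: 2.98
tool_pos: [0.3696, 0.1864, 0.3865]
tool_rot: [3.141, 0.0, -0.001]
contact_force: [0.5, -0.3, 0.2]
opening: 0.0919
```

```bash
python3 - <<'E'
from h import *
s=monitor.observe();print(s['tool_pos'],s['tool_rot'],s['qpos'].round(3));snap('wrist','w3')
E
```

```text
[0.36960283 0.18642895 0.38649735] [ 3.14084981e+00  3.56088903e-04 -9.71576540e-04] [ 2.820e-01  5.000e-02  1.461e+00 -1.000e-03  1.631e+00  1.854e+00]
```

Call:
move_arm:
  deltas:
    - {"x": 0,"y": -0.05,"z": 0,"wx": 0,"wy": 0,"wz": 0,"hand": 1}
    - {"x": 0,"y": -0.1,"z": 0,"wx": 0,"wy": 0,"wz": 0,"hand": 1}
    - {"x": 0,"y": -0.14,"z": 0,"wx": 0,"wy": 0,"wz": 0,"hand": 1}
    - {"x": 0,"y": -0.14,"z": 0,"wx": 0,"wy": 0,"wz": 0,"hand": 1}
    - {"x": 0,"y": -0.14,"z": 0,"wx": 0,"wy": 0,"wz": 0,"hand": 1}

```text
time: 3.65
tool_pos: [0.3694, 0.3264, 0.3866]
tool_rot: [3.141, 0.0, -0.001]
contact_force: [-0.6, -0.5, 0.5]
opening: 0.0916
```

```bash
python3 - <<'E'
from h import *
s=monitor.observe();print(s['tool_pos'],s['tool_rot'],s['qpos'].round(3));snap('wrist','w4')
a=cv2.imread('pics/w3.png')[:220];b=cv2.imread('pics/w4.png')[:220]
def f(i):
    m=cv2.inRange(cv2.cvtColor(i,cv2.COLOR_BGR2HSV),(10,120,80),(32,255,255));x,y,w,h=cv2.boundingRect(m);print(x,y,w,h)
f(a);f(b)
def c(i,x,y): return cv2.resize(i[y:y+150,x:x+200],(800,600),interpolation=cv2.INTER_CUBIC)
uv=[proj(k,(.53,.26,.08))[0] for k in('w3','w4')];print(uv)
o=[max(0,int(min(u[0]-125,310))) for u in uv];print(o)
cv2.imwrite('pics/c5.png',np.vstack([cv2.resize(i[0:150,x:x+250],(750,450)) [:300+0] if 0 else cv2.resize(i[0:125,x:x+266],(798,300+75),interpolation=cv2.INTER_CUBIC)[:300] for i,x in((a,o[0]),(b,o[1]))]))
E
```

```text
[0.36940273 0.32639808 0.38663488] [ 3.14080725e+00  6.14026851e-05 -5.41401672e-04] [ 5.680e-01  2.090e-01  1.275e+00 -1.000e-03  1.658e+00  2.140e+00]
133 14 166 72
261 15 152 71
[array([213.43421344,  29.93421788]), array([331.97848621,  29.79681189])]
[88, 206]
```

View pics/c5.png

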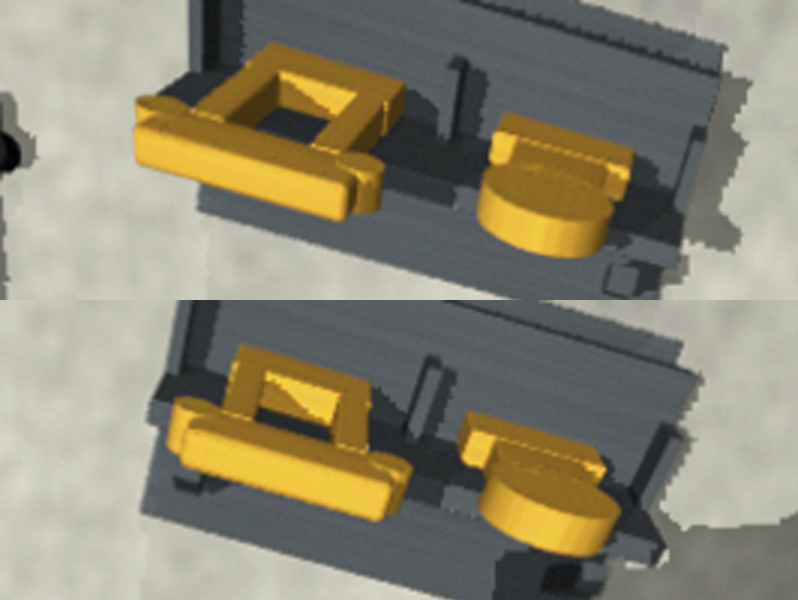

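The bar's end face is at crop (137,125),(350,182),(347,218),(137,162) in w3 and (187,118),(393,182),(385,218),(185,162) in w4. The foot's upper front edge and the crest are visible behind it.

```bash
python3 - <<'E'
from h import *
def px(l,o): return np.array(l,float)/3-.33+[o,0]
A=px([(137,125),(350,182),(347,218),(137,162)],88);B=px([(187,118),(393,182),(385,218),(185,162)],206)
T=[tri(('w3','w4'),(p,q)) for p,q in zip(A,B)];X=np.array([t[0] for t in T]);print(X.round(4).tolist(),[t[1][0] for t in T]);print('mean',X.mean(0).round(4))
e=(X[1]-X[0]+X[2]-X[3])/2;print('len',np.linalg.norm(e),'yaw',np.degrees(np.arctan2(e[0],-e[1])))
# foot top corners (handle's own far end): outer foot corners
A=px([(268,43),(405,83)],88);B=px([(240,45),(371,79)],206)
for p,q in zip(A,B):print('foot',tri(('w3','w4'),(p,q)))
# rack front edge direction at z~.0? w3 bottom edge left corner, w4
print('rack',onz('w3',px([(198,208)],88)[0],.006),onz('w4',px([(142,512-300)],206)[0],.006),onz('w4',px([(490,300)],206)[0],.006))
c,_=ray('w3',A[:1]);print(c)
E
```

```text
[[0.5098, 0.3345, 0.1381], [0.4906, 0.262, 0.1384], [0.4789, 0.2641, 0.1371], [0.4968, 0.3353, 0.1396]] [np.float64(1.3), np.float64(0.1), np.float64(0.1), np.float64(0.2)]
mean [0.494  0.299  0.1383]
len 0.07423897537259215 yaw -14.433172884242705
foot (array([0.55675636, 0.31357797, 0.03055474]), [np.float64(0.2), np.float64(0.2)])
foot (array([0.54327311, 0.25610491, 0.0270468 ]), [np.float64(0.7), np.float64(0.7)])
rack [[0.49342603 0.35839266 0.006     ]] [[0.49208834 0.35865038 0.006     ]] [[0.45222898 0.19160851 0.006     ]]
[0.44675589 0.18661493 0.54497318]
```

Bar top is (0.494,0.299,0.138), which agrees with the text's 0.140. Handle yaw is about -13.5° (three cues gave 14.4, 13.2 and 13.4). Computing the tilted pre-grasp.

```bash
cat >> h.py <<'E'
def hframe(yaw,tilt):
    y,t=np.radians(yaw),np.radians(tilt);xp=np.array([np.cos(y),-0+np.sin(y),0]);Z=np.array([0,0,1.])
    hz=np.cos(t)*Z-np.sin(t)*xp;hx=np.cos(t)*xp+np.sin(t)*Z
    return hz,Ro.from_matrix(np.c_[np.cross(hx,-hz),hx,-hz])
E
python3 - <<'E'
from h import *
hz,R=hframe(-13.5,25);top=np.array([.494,.299,.139]);print(hz,R.as_euler('xyz'))
go(top+.10*hz,R.as_euler('xyz'))
E
```

```text
[-0.41094129  0.09865827  0.90630779] [2.70526034 0.         1.33517688]
xyz mm [ 83.5  17.2 157.2] w [-21.11  16.69 -75.27] rows 2.861702362669802 7.470238266387771
```

Call:
move_arm:
  deltas:
    - {"x": 0.01,"y": 0.002,"z": 0.005,"wx": -2.5,"wy": 2,"wz": -9,"hand": 1}
    - {"x": 0.02,"y": 0.004,"z": 0.02,"wx": -5,"wy": 4,"wz": -18,"hand": 1}
    - {"x": 0.03,"y": 0.006,"z": 0.04,"wx": -8,"wy": 6.3,"wz": -28,"hand": 1}
    - {"x": 0.04,"y": 0.008,"z": 0.07,"wx": -10.7,"wy": 8.5,"wz": -38,"hand": 1}
    - {"x": 0.055,"y": 0.011,"z": 0.1,"wx": -13.5,"wy": 10.6,"wz": -48,"hand": 1}
    - {"x": 0.07,"y": 0.014,"z": 0.13,"wx": -16.3,"wy": 12.9,"wz": -58,"hand": 1}
    - {"x": 0.0835,"y": 0.017,"z": 0.157,"wx": -19,"wy": 15.1,"wz": -68,"hand": 1}
    - {"x": 0.0835,"y": 0.017,"z": 0.157,"wx": -21.1,"wy": 16.7,"wz": -75.3,"hand": 1}

```text
time: 4.7
tool_pos: [0.4524, 0.3081, 0.2277]
tool_rot: [2.707, 0.004, 1.34]
contact_force: [0.3, 0.5, 0.1]
opening: 0.0917
```

Call:
move_arm:
  deltas:
    - {"x": 0,"y": 0,"z": 0,"wx": 0,"wy": 0,"wz": 0,"hand": 1}
    - {"x": 0,"y": 0,"z": 0,"wx": 0,"wy": 0,"wz": 0,"hand": 1}
    - {"x": 0,"y": 0,"z": 0,"wx": 0,"wy": 0,"wz": 0,"hand": 1}

```text
time: 5.08
tool_pos: [0.453, 0.3106, 0.2304]
tool_rot: [2.705, -0.002, 1.336]
contact_force: [-0.1, -0.1, 0.2]
opening: 0.0915
```

```bash
python3 - <<'E'
from h import *
s=monitor.observe();print(s['qpos'].round(3))
hz,R=hframe(-13.5,25);top=np.array([.494,.299,.139]);go(top+.10*hz,R.as_euler('xyz'));go(top-.036*hz,R.as_euler('xyz'))
snap('wrist','w5');i=snap('side','sd5')
b=cv2.resize(cv2.imread('pics/sd5.png')[100:220,180:340],(400,300),interpolation=cv2.INTER_CUBIC)
cv2.imwrite('pics/c6.png',np.hstack([cv2.resize(cv2.imread('pics/w5.png'),(400,300)),b]))
E
```

```text
[ 0.651  0.265  1.712 -0.422  0.921  1.103]
xyz mm [-1.7 -0.   0.8] w [ 0.01 -0.11 -0.02] rows 0.030638011027398836 0.010050938424236208
xyz mm [ -2.   -0.  136.8] w [ 0.01 -0.11 -0.02] rows 2.1894391241694775 0.010050938424236208
```

View pics/c6.png

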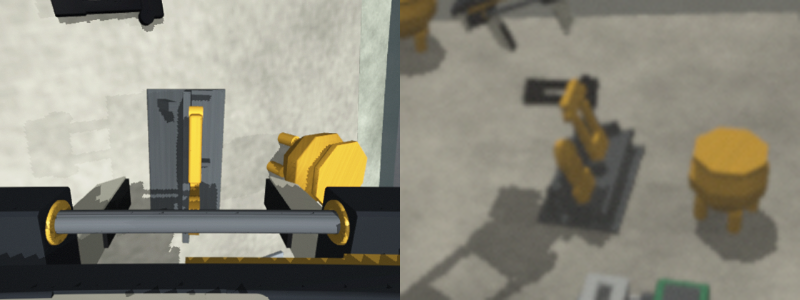

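The wrist view shows the handle edge-on, centred between the open fingers at (195,150) and parallel to the image columns. The crest is behind it and the burner at the right. Refining the bar's offset along the jaws.

```bash
python3 - <<'E'
from h import *
i=cv2.imread('pics/w5.png');m=cv2.inRange(cv2.cvtColor(i,cv2.COLOR_BGR2HSV),(10,120,80),(32,255,255));m[:,340:]=0;m[300:]=0;m[:, :240]=0
for r in range(140,262,12):
    x=np.where(m[r])[0]
    if len(x):print(r,x.min(),x.max())
hz,R=hframe(-13.5,25);top=np.array([.494,.299,.139]);ex=R.as_matrix()
for k in(-.033,0,.033):print([proj('w5',top+ex[:,0]*k+ex[:,1]*j).round(1).tolist() for j in(-.007,.007)])
E
```

```text
152 265 283
164 264 283
176 264 282
188 264 282
200 264 282
212 264 281
224 264 281
236 264 281
248 263 281
260 266 278
[[[266.0, 251.7]], [[283.7, 251.6]]]
[[[265.6, 211.6]], [[284.0, 211.6]]]
[[[265.2, 168.7]], [[284.2, 168.7]]]
```

Call:
move_arm:
  deltas:
    - {"x": -0.002,"y": -0.001,"z": 0.03,"wx": 0,"wy": 0,"wz": 0,"hand": 1}
    - {"x": -0.002,"y": -0.001,"z": 0.065,"wx": 0,"wy": 0,"wz": 0,"hand": 1}
    - {"x": -0.002,"y": -0.001,"z": 0.095,"wx": 0,"wy": 0,"wz": 0,"hand": 1}
    - {"x": -0.002,"y": -0.001,"z": 0.12,"wx": 0,"wy": 0,"wz": 0,"hand": 1}
    - {"x": -0.002,"y": -0.001,"z": 0.136,"wx": 0,"wy": 0,"wz": 0,"hand": 1}
    - {"x": -0.002,"y": -0.001,"z": 0.136,"wx": 0,"wy": 0,"wz": 0,"hand": 1}
    - {"x": -0.002,"y": -0.001,"z": 0.136,"wx": 0,"wy": 0,"wz": 0,"hand": 1}

```text
time: 6.05
tool_pos: [0.5072, 0.2961, 0.1068]
tool_rot: [2.705, -0.001, 1.338]
contact_force: [0.0, 0.8, -0.8]
opening: 0.0917
```

Call:
move_arm:
  deltas:
    - {"x": 0,"y": 0,"z": 0,"wx": 0,"wy": 0,"wz": 0,"hand": 0.5}
    - {"x": 0,"y": 0,"z": 0,"wx": 0,"wy": 0,"wz": 0,"hand": 0.3}
    - {"x": 0,"y": 0,"z": 0,"wx": 0,"wy": 0,"wz": 0,"hand": 0.2}
    - {"x": 0,"y": 0,"z": 0,"wx": 0,"wy": 0,"wz": 0,"hand": 0}
    - {"x": 0,"y": 0,"z": 0,"wx": 0,"wy": 0,"wz": 0,"hand": 0}
    - {"x": 0,"y": 0,"z": 0,"wx": 0,"wy": 0,"wz": 0,"hand": 0}
    - {"x": 0,"y": 0,"z": 0,"wx": 0,"wy": 0,"wz": 0,"hand": 0}
  grip_force: 35

```text
time: 6.92
tool_pos: [0.507, 0.2957, 0.1059]
tool_rot: [2.706, -0.0, 1.338]
contact_force: [0.3, -0.4, 0.4]
opening: 0.0265
```

Call:
move_arm:
  deltas:
    - {"x": 0,"y": 0,"z": 0,"wx": 0,"wy": 0,"wz": 0,"hand": 0}
    - {"x": 0,"y": 0,"z": 0,"wx": 0,"wy": 0,"wz": 0,"hand": 0}
    - {"x": 0,"y": 0,"z": 0,"wx": 0,"wy": 0,"wz": 0,"hand": 0}
    - {"x": 0,"y": 0,"z": 0,"wx": 0,"wy": 0,"wz": 0,"hand": 0}
  grip_force: 35

```text
time: 7.42
tool_pos: [0.5069, 0.2958, 0.1059]
tool_rot: [2.706, -0.0, 1.338]
contact_force: [-1.3, 1.2, -0.4]
opening: 0.0135
```

Gripped at 13.5 mm. Withdrawing along the handle's own axis.

Call:
move_arm:
  deltas:
    - {"x": 0,"y": 0,"z": -0.01,"wx": 0,"wy": 0,"wz": 0,"hand": 0}
    - {"x": 0,"y": 0,"z": -0.03,"wx": 0,"wy": 0,"wz": 0,"hand": 0}
    - {"x": 0,"y": 0,"z": -0.06,"wx": 0,"wy": 0,"wz": 0,"hand": 0}
    - {"x": 0,"y": 0,"z": -0.09,"wx": 0,"wy": 0,"wz": 0,"hand": 0}
    - {"x": 0,"y": 0,"z": -0.12,"wx": 0,"wy": 0,"wz": 0,"hand": 0}
    - {"x": 0,"y": 0,"z": -0.15,"wx": 0,"wy": 0,"wz": 0,"hand": 0}
    - {"x": 0,"y": 0,"z": -0.15,"wx": 0,"wy": 0,"wz": 0,"hand": 0}
  grip_force: 35

```text
time: 8.3
tool_pos: [0.4447, 0.3108, 0.243]
tool_rot: [2.705, -0.002, 1.338]
contact_force: [1.6, -0.3, -7.2]
opening: 0.0133
```

```bash
python3 - <<'E'
from h import *
hz,R=hframe(-12.9,0);go([.5286,-.0877,.28],R.as_euler('xyz'));print(R.as_euler('xyz'),monitor.observe()['contact_force'])
E
```

```text
xyz mm [-368.3  173.1   39.1] w [ 2.5e+01 -2.0e-02 -4.4e-01] rows 6.541810163380695 2.3369772443563726
[3.14159265 0.         1.34564885] [ 1.63777844 -0.26205817 -7.24884635]
```

Call:
move_arm:
  deltas:
    - {"x": -0.015,"y": 0.007,"z": 0.001,"wx": 3,"wy": 0,"wz": 0,"hand": 0}
    - {"x": -0.045,"y": 0.021,"z": 0.004,"wx": 7,"wy": 0,"wz": 0,"hand": 0}
    - {"x": -0.09,"y": 0.042,"z": 0.009,"wx": 11,"wy": 0,"wz": 0,"hand": 0}
    - {"x": -0.14,"y": 0.066,"z": 0.015,"wx": 15,"wy": 0,"wz": 0,"hand": 0}
    - {"x": -0.19,"y": 0.089,"z": 0.02,"wx": 19,"wy": 0,"wz": 0,"hand": 0}
    - {"x": -0.24,"y": 0.113,"z": 0.025,"wx": 22,"wy": 0,"wz": 0,"hand": 0}
    - {"x": -0.29,"y": 0.136,"z": 0.031,"wx": 24,"wy": 0,"wz": -0.3,"hand": 0}
    - {"x": -0.33,"y": 0.155,"z": 0.035,"wx": 25,"wy": 0,"wz": -0.4,"hand": 0}

```text
time: 9.3
tool_pos: [0.5199, -0.0496, 0.2734]
tool_rot: [-3.137, 0.002, 1.342]
contact_force: [1.3, 0.6, -7.8]
opening: 0.0141
```

```bash
python3 - <<'E'
from h import *
hz,R=hframe(-12.9,0);go([.5286,-.0877,.28],R.as_euler('xyz'))
E
```

```text
xyz mm [-35.1  17.   -6.7] w [-0.27  0.11 -0.18] rows 0.6338052604020851 0.03221558256198154
```

Call:
move_arm:
  deltas:
    - {"x": -0.02,"y": 0.01,"z": 0,"wx": 0,"wy": 0,"wz": 0,"hand": 0}
    - {"x": -0.035,"y": 0.017,"z": 0.02,"wx": 0,"wy": 0,"wz": 0,"hand": 0}
    - {"x": -0.035,"y": 0.017,"z": 0.05,"wx": 0,"wy": 0,"wz": 0,"hand": 0}
    - {"x": -0.035,"y": 0.017,"z": 0.08,"wx": 0,"wy": 0,"wz": 0,"hand": 0}
    - {"x": -0.035,"y": 0.017,"z": 0.085,"wx": 0,"wy": 0,"wz": 0,"hand": 0}
    - {"x": -0.035,"y": 0.017,"z": 0.085,"wx": 0,"wy": 0,"wz": 0,"hand": 0}
    - {"x": -0.035,"y": 0.017,"z": 0.085,"wx": 0,"wy": 0,"wz": 0,"hand": 0}

```text
time: 10.18
tool_pos: [0.5296, -0.0849, 0.1917]
tool_rot: [3.14, 0.001, 1.345]
contact_force: [0.3, 0.9, -6.9]
opening: 0.0136
```

```bash
python3 - <<'E'
from h import *
hz,R=hframe(-12.9,0);go([.5286,-.0877,.18],R.as_euler('xyz'));print(monitor.observe()['tool_pos'],monitor.observe()['tool_rot'],monitor.observe()['torque'])
for n in('wrist','side','scene'):snap(n,n[:2]+'7')
def c(f,x,y,w,h,W,H): return cv2.resize(cv2.imread(f'pics/{f}.png')[y:y+h,x:x+w],(W,H),interpolation=cv2.INTER_CUBIC)
for f in('si7','sc7'):print(f,proj(f,[.5286,-.0877,.1]))
a=proj('si7',[.5286,-.0877,.1])[0].astype(int);b=proj('sc7',[.5286,-.0877,.1])[0].astype(int)
print(a-[40,30],b-[40,30])
cv2.imwrite('pics/c7.png',np.vstack([np.hstack([c('si7',*(a-[40,30]),80,60,400,300),c('sc7',*(b-[40,30]),80,60,400,300)]),np.hstack([c('wr7',160,60,200,150,400,300),np.zeros((300,400,3),np.uint8)])]))
E
```

```text
xyz mm [-2.9 -0.3 11.7] w [ 0.1   0.08 -0.07] rows 0.19240835737152365 0.013466579073093135
[ 0.52957101 -0.08488296  0.19165052] [3.13983490e+00 1.38602631e-03 1.34450139e+00] [-0.009269   -0.0996242   0.05114058]
si7 [[260.16753922 211.38751324]]
sc7 [[283.11184454 179.04343623]]
[220 181] [243 149]
```

View pics/c7.png

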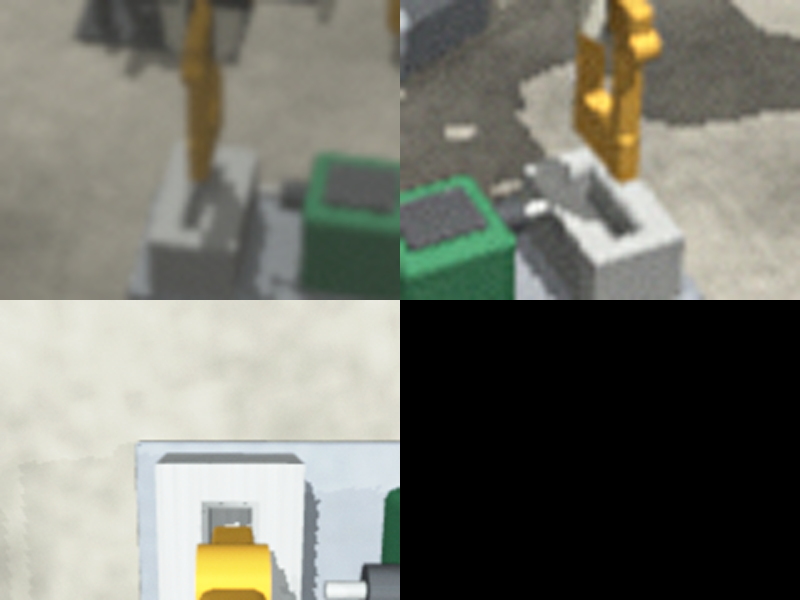

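The side and scene crops show the handle upright above the slot, foot down and about 35 mm over the block. In the wrist crop the slot mouth end is at row 502, the foot end at row 526 and the bar end at row 545. Across the jaws the slot is centred at 229.5 and the foot at 233, so they are nearly aligned. Working out the small shifts.

```bash
python3 - <<'E'
from h import *
s=monitor.observe();R0=Ro.from_euler('xyz',s['tool_rot']);t=s['tool_pos']
f=lambda X:(1000*R0.inv().apply(X-t)).round(1)
P=lambda x,y:(160+x/2-.25,60+(y-300)/2-.25)
print('slot end',f(onz('wr7',P(229.5,502),.0607)),'slot edges',f(onz('wr7',[P(202,515),P(257,515)],.0607)).tolist())
print('slot centre est',f(np.array([.5286,-.0877,.0607])))
print('foot end bottom',f(onz('wr7',P(233,526),t[2]-.094)),'edges',f(onz('wr7',[P(213,528),P(253,528)],t[2]-.094)).tolist())
print('block corners',f(onz('wr7',[P(155,463),P(305,463)],.0607)).tolist())
i=cv2.imread('pics/wr7.png');m=cv2.inRange(cv2.cvtColor(i,cv2.COLOR_BGR2HSV),(10,120,60),(32,255,255))
for r in range(168,200,2):
    x=np.where(m[r,230:330])[0];print(r,x.min()+230 if len(x) else '',x.max()+230 if len(x) else '',end='; ')
print('bar end',f(onz('wr7',P(233,545),t[2]+.036-.004)))
# foot via other views: lowest yellow pixel
for n in('si7','sc7'):
    for d in(-.03,.03): print(n,d,(proj(n,t+R0.apply([d,0,.094]))[0]).round(1))
E
```

```text
slot end [[ 3.220e+01 -1.000e-01  1.307e+02]] slot edges [[26.9, -11.4, 130.7], [26.8, 11.2, 130.8]]
slot centre est [ -2.9  -0.2 130.8]
foot end bottom [[29.2  1.2 94. ]] edges [[28.5, -6.0, 94.0], [28.4, 8.5, 94.0]]
block corners [[47.9, -30.1, 130.7], [47.9, 30.3, 130.8]]
168  ; 170  ; 172  ; 174 267 284; 176 267 285; 178 266 285; 180 266 285; 182 260 289; 184 259 293; 186 259 294; 188 258 294; 190 258 294; 192 258 294; 194 258 294; 196 258 294; 198 258 294; bar end [[ 49.3   1.1 -32.1]]
si7 -0.03 [258.8 217.4]
si7 0.03 [261.9 205.4]
sc7 -0.03 [279.  174.5]
sc7 0.03 [288.1 186.2]
```

Foot relative to slot is (+1.5,+1.2) mm, so I correct by that and lower in stages while watching the force.

Call:
move_arm:
  deltas:
    - {"x": -0.0015,"y": -0.0011,"z": 0,"wx": 0,"wy": 0,"wz": 0,"hand": 0}
    - {"x": -0.0015,"y": -0.0011,"z": 0.012,"wx": 0,"wy": 0,"wz": 0,"hand": 0}
    - {"x": -0.0015,"y": -0.0011,"z": 0.024,"wx": 0,"wy": 0,"wz": 0,"hand": 0}
    - {"x": -0.0015,"y": -0.0011,"z": 0.033,"wx": 0,"wy": 0,"wz": 0,"hand": 0}
    - {"x": -0.0015,"y": -0.0011,"z": 0.039,"wx": 0,"wy": 0,"wz": 0,"hand": 0}
    - {"x": -0.0015,"y": -0.0011,"z": 0.042,"wx": 0,"wy": 0,"wz": 0,"hand": 0}
    - {"x": -0.0015,"y": -0.0011,"z": 0.042,"wx": 0,"wy": 0,"wz": 0,"hand": 0}

```text
time: 11.2
tool_pos: [0.5275, -0.0859, 0.1485]
tool_rot: [-3.141, 0.001, 1.344]
contact_force: [-0.1, -0.0, -7.8]
opening: 0.0138
```

Call:
move_arm:
  deltas:
    - {"x": 0,"y": 0,"z": 0.006,"wx": 0,"wy": 0,"wz": 0,"hand": 0}
    - {"x": 0,"y": 0,"z": 0.012,"wx": 0,"wy": 0,"wz": 0,"hand": 0}
    - {"x": 0,"y": 0,"z": 0.017,"wx": 0,"wy": 0,"wz": 0,"hand": 0}
    - {"x": 0,"y": 0,"z": 0.021,"wx": 0,"wy": 0,"wz": 0,"hand": 0}
    - {"x": 0,"y": 0,"z": 0.021,"wx": 0,"wy": 0,"wz": 0,"hand": 0}

```text
time: 11.82
tool_pos: [0.5272, -0.0859, 0.1272]
tool_rot: [-3.14, 0.001, 1.344]
contact_force: [-0.1, -1.3, -7.6]
opening: 0.0135
```

Call:
move_arm:
  deltas:
    - {"x": 0,"y": 0,"z": 0.001,"wx": 0,"wy": 0,"wz": 0,"hand": 0}
    - {"x": 0,"y": 0,"z": 0.002,"wx": 0,"wy": 0,"wz": 0,"hand": 0}
    - {"x": 0,"y": 0,"z": 0.002,"wx": 0,"wy": 0,"wz": 0,"hand": 0}

```text
time: 12.2
tool_pos: [0.5274, -0.086, 0.1256]
tool_rot: [-3.141, 0.001, 1.344]
contact_force: [-0.1, -0.1, -7.6]
opening: 0.0141
```

Call:
move_arm:
  deltas:
    - {"x": 0,"y": 0,"z": 0.001,"wx": 0,"wy": 0,"wz": 0,"hand": 0}
    - {"x": 0,"y": 0,"z": 0.001,"wx": 0,"wy": 0,"wz": 0,"hand": 0}

```text
time: 12.45
tool_pos: [0.5274, -0.0859, 0.1245]
tool_rot: [-3.141, 0.001, 1.344]
contact_force: [0.3, 0.4, -7.3]
opening: 0.0138
```

Call:
move_arm:
  deltas:
    - {"x": 0,"y": 0,"z": 0.001,"wx": 0,"wy": 0,"wz": 0,"hand": 0}
    - {"x": 0,"y": 0,"z": 0.001,"wx": 0,"wy": 0,"wz": 0,"hand": 0}

```text
time: 12.7
tool_pos: [0.5273, -0.0859, 0.1235]
tool_rot: [-3.141, 0.001, 1.344]
contact_force: [0.9, 0.3, -6.9]
opening: 0.0139
```

Call:
move_arm:
  deltas:
    - {"x": 0,"y": 0,"z": 0.001,"wx": 0,"wy": 0,"wz": 0,"hand": 0}
    - {"x": 0,"y": 0,"z": 0.001,"wx": 0,"wy": 0,"wz": 0,"hand": 0}

```text
time: 12.95
tool_pos: [0.5275, -0.086, 0.1226]
tool_rot: [-3.141, 0.001, 1.344]
contact_force: [0.5, 0.0, -6.9]
opening: 0.0138
```

Call:
move_arm:
  deltas:
    - {"x": 0,"y": 0,"z": 0.001,"wx": 0,"wy": 0,"wz": 0,"hand": 0}
    - {"x": 0,"y": 0,"z": 0.001,"wx": 0,"wy": 0,"wz": 0,"hand": 0}

```text
time: 13.2
tool_pos: [0.5277, -0.0861, 0.1225]
tool_rot: [3.141, 0.001, 1.344]
contact_force: [-2.3, -1.0, 4.0]
opening: 0.0139
```

Contact (+11 N) came at TCP z 0.1225, which is where the slot floor should be. Opening partway, then rising straight up.

Call:
move_arm:
  deltas:
    - {"x": 0,"y": 0,"z": -0.0005,"wx": 0,"wy": 0,"wz": 0,"hand": 0.2}
    - {"x": 0,"y": 0,"z": -0.0005,"wx": 0,"wy": 0,"wz": 0,"hand": 0.3}
    - {"x": 0,"y": 0,"z": -0.0005,"wx": 0,"wy": 0,"wz": 0,"hand": 0.45}
    - {"x": 0,"y": 0,"z": -0.0005,"wx": 0,"wy": 0,"wz": 0,"hand": 0.6}
    - {"x": 0,"y": 0,"z": -0.0005,"wx": 0,"wy": 0,"wz": 0,"hand": 0.6}
    - {"x": 0,"y": 0,"z": -0.0005,"wx": 0,"wy": 0,"wz": 0,"hand": 0.6}

```text
time: 13.95
tool_pos: [0.5274, -0.0859, 0.122]
tool_rot: [-3.141, 0.001, 1.344]
contact_force: [0.2, -0.5, 0.6]
opening: 0.0548
```

Call:
move_arm:
  deltas:
    - {"x": 0,"y": 0,"z": -0.01,"wx": 0,"wy": 0,"wz": 0,"hand": 0.6}
    - {"x": 0,"y": 0,"z": -0.04,"wx": 0,"wy": 0,"wz": 0,"hand": 0.6}
    - {"x": 0,"y": 0,"z": -0.08,"wx": 0,"wy": 0,"wz": 0,"hand": 0.6}
    - {"x": 0,"y": 0,"z": -0.12,"wx": 0,"wy": 0,"wz": 0,"hand": 0.6}
    - {"x": 0,"y": 0,"z": -0.15,"wx": 0,"wy": 0,"wz": 0,"hand": 0.6}
    - {"x": 0,"y": 0,"z": -0.15,"wx": 0,"wy": 0,"wz": 0,"hand": 0.6}

```text
time: 14.7
tool_pos: [0.5286, -0.0861, 0.2753]
tool_rot: [3.136, 0.002, 1.344]
contact_force: [-0.6, -0.5, -0.8]
opening: 0.0552
```

```bash
python3 - <<'E'
from h import *
for n in('wrist','side','scene'):snap(n,n[:2]+'8')
def c(f,x,y,w,h,W,H): return cv2.resize(cv2.imread(f'pics/{f}.png')[y:y+h,x:x+w],(W,H),interpolation=cv2.INTER_CUBIC)
cv2.imwrite('pics/c8.png',np.vstack([np.hstack([c('si8',220,181,80,60,400,300),c('sc8',243,149,80,60,400,300)]),np.hstack([c('wr8',0,0,560,420,400,300),np.zeros((300,400,3),np.uint8)])]))
# top-of-bar height, expected centre, for check
for z in(.16,):
  for n in('si8','sc8','wr8'):
    print(n,[proj(n,np.array([.5286,-.0877,z])+d*np.array([np.sin(np.radians(12.9)),np.cos(np.radians(12.9)),0])).round(1).tolist() for d in(-.038,0,.038)])
# where the tool must go for pressing (yaw for tool y along keybox x rejected; keep yaw 0 family)
s=monitor.observe();print(s['tool_pos'],s['qpos'].round(3))
for k in((.4687,-.367),(.597,-.3495)):go((*k,.12),[np.pi,0,np.radians(97.5)]);go((*k,.12),[np.pi,0,np.radians(7.5)])
E
```

```text
si8 [[[257.9, 206.3]], [[260.0, 198.5]], [[262.0, 191.0]]]
sc8 [[[277.8, 155.9]], [[283.7, 163.1]], [[289.8, 170.5]]]
wr8 [[[274.9, 249.5]], [[274.8, 205.7]], [[274.6, 158.3]]]
[ 0.52698258 -0.08563588  0.27129065] [-3.040e-01  3.290e-01  1.419e+00 -1.000e-03  1.396e+00 -7.700e-02]
xyz mm [-287.1    6.7  151.6] w [ -0.12   0.04 -20.47] rows 5.195727109816211 1.913536527911057
xyz mm [-287.1    6.7  151.6] w [-6.000e-02  1.200e-01  6.953e+01] rows 5.195727109816211 6.497721701626931
xyz mm [-241.3  127.8  151.3] w [ -0.12   0.04 -20.47] rows 4.993834843958263 1.913536527911057
xyz mm [-241.3  127.8  151.3] w [-6.000e-02  1.200e-01  6.953e+01] rows 4.993834843958263 6.497721701626931
```

View pics/c8.png

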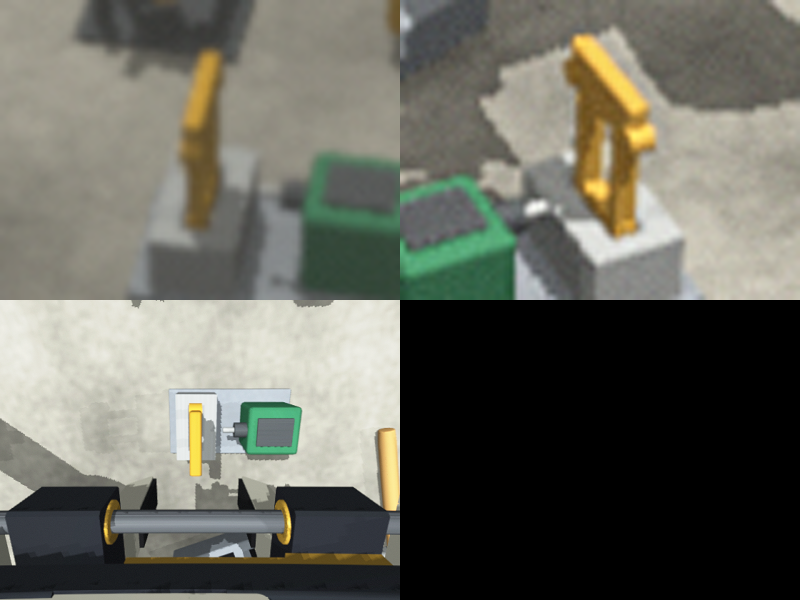

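The handle stands upright in the slot. In the scene view its top is at px (278.4,156.4), against (277.8,155.9) predicted for a fully seated top at 0.16 m. Next I close the fingers and go above the clamp key.

Call:
move_arm:
  deltas:
    - {"x": -0.03,"y": 0.001,"z": 0,"wx": 0,"wy": 0,"wz": -5,"hand": 0}
    - {"x": -0.08,"y": 0.002,"z": 0,"wx": 0,"wy": 0,"wz": -12,"hand": 0}
    - {"x": -0.13,"y": 0.003,"z": 0.01,"wx": 0,"wy": 0,"wz": -20,"hand": 0}
    - {"x": -0.18,"y": 0.004,"z": 0.02,"wx": 0,"wy": 0,"wz": -20.5,"hand": 0}
    - {"x": -0.23,"y": 0.006,"z": 0.05,"wx": 0,"wy": 0,"wz": -20.5,"hand": 0}
    - {"x": -0.27,"y": 0.007,"z": 0.09,"wx": 0,"wy": 0,"wz": -20.5,"hand": 0}
    - {"x": -0.287,"y": 0.007,"z": 0.14,"wx": 0,"wy": 0,"wz": -20.5,"hand": 0}
    - {"x": -0.287,"y": 0.007,"z": 0.15,"wx": 0,"wy": 0,"wz": -20.5,"hand": 0}

```text
time: 15.85
tool_pos: [0.4672, -0.3662, 0.1178]
tool_rot: [-3.135, -0.006, 1.7]
contact_force: [0.1, 0.1, 0.3]
opening: 0.0006
```

Call:
move_arm:
  deltas:
    - {"x": 0,"y": 0,"z": 0,"wx": 0,"wy": 0,"wz": 0,"hand": 0}
    - {"x": 0,"y": 0,"z": 0,"wx": 0,"wy": 0,"wz": 0,"hand": 0}
    - {"x": 0,"y": 0,"z": 0,"wx": 0,"wy": 0,"wz": 0,"hand": 0}

```text
time: 16.23
tool_pos: [0.4708, -0.3671, 0.1243]
tool_rot: [3.14, 0.003, 1.703]
contact_force: [-0.3, 0.5, 0.1]
opening: 0.0005
```

```bash
python3 - <<'E'
from h import *
go((.4687,-.367,.0625),[np.pi,0,np.radians(97.5)]);print(monitor.observe()['contact_force'],monitor.observe()['opening'])
for n in('side','scene'):snap(n,n[:2]+'9')
def c(f,x,y,w,h,W,H): return cv2.resize(cv2.imread(f'pics/{f}.png')[y:y+h,x:x+w],(W,H),interpolation=cv2.INTER_CUBIC)
cv2.imwrite('pics/c9.png',np.hstack([c('si9',216,240,100,75,400,300),c('sc9',180,110,100,75,400,300)]))
for n in('si9','sc9'):print(n,[proj(n,k).round(1).tolist() for k in((.4687,-.367,.0625),(.597,-.3495,.0625),monitor.observe()['tool_pos'])])
E
```

```text
xyz mm [ 0.5 -2.2 61.8] w [0.07 0.19 0.1 ] rows 0.9893041555466408 0.021281466242657934
[-0.28769119  0.53746437  0.1139928 ] 0.0004955109892692346
si9 [[[244.7, 284.6]], [[286.0, 278.2]], [[244.5, 272.1]]]
sc9 [[[243.6, 139.4]], [[215.1, 155.8]], [[242.7, 124.4]]]
```

View pics/c9.png

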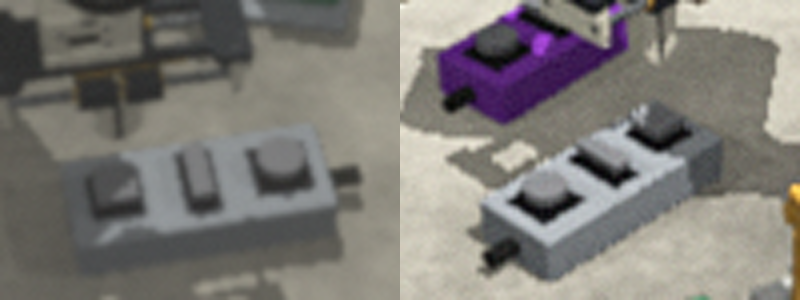

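The gripper is above the square clamp key. The key tops' observed pixels, side (245,287) and (286,280), match the predicted (244.7,284.6) and (286,278.2). Pressing the clamp key.

Call:
move_arm:
  deltas:
    - {"x": 0,"y": -0.002,"z": 0.025,"wx": 0,"wy": 0,"wz": 0,"hand": 0}
    - {"x": 0,"y": -0.002,"z": 0.045,"wx": 0,"wy": 0,"wz": 0,"hand": 0}
    - {"x": 0,"y": -0.002,"z": 0.056,"wx": 0,"wy": 0,"wz": 0,"hand": 0}
    - {"x": 0,"y": -0.002,"z": 0.06,"wx": 0,"wy": 0,"wz": 0,"hand": 0}
    - {"x": 0,"y": -0.002,"z": 0.064,"wx": 0,"wy": 0,"wz": 0,"hand": 0}
    - {"x": 0,"y": -0.002,"z": 0.066,"wx": 0,"wy": 0,"wz": 0,"hand": 0}
    - {"x": 0,"y": -0.002,"z": 0.066,"wx": 0,"wy": 0,"wz": 0,"hand": 0}

```text
time: 17.2
tool_pos: [0.4681, -0.3677, 0.057]
tool_rot: [-3.142, 0.002, 1.702]
contact_force: [-0.4, 2.1, 5.0]
opening: 0.0008
```

Call:
move_arm:
  deltas:
    - {"x": 0,"y": 0,"z": 0.0015,"wx": 0,"wy": 0,"wz": 0,"hand": 0}
    - {"x": 0,"y": 0,"z": 0.0015,"wx": 0,"wy": 0,"wz": 0,"hand": 0}

```text
time: 17.45
tool_pos: [0.4681, -0.3677, 0.0566]
tool_rot: [3.141, 0.002, 1.702]
contact_force: [-2.8, 3.4, 12.8]
opening: 0.0002
```

The clamp key bottomed out (12.8 N, stop at 56.6 mm). Lifting, then crossing to the start key well above the stop key.

Call:
move_arm:
  deltas:
    - {"x": 0,"y": 0,"z": -0.02,"wx": 0,"wy": 0,"wz": 0,"hand": 0}
    - {"x": 0,"y": 0,"z": -0.05,"wx": 0,"wy": 0,"wz": 0,"hand": 0}
    - {"x": 0,"y": 0.02,"z": -0.06,"wx": 0,"wy": 0,"wz": 0,"hand": 0}
    - {"x": 0,"y": 0.06,"z": -0.06,"wx": 0,"wy": 0,"wz": 0,"hand": 0}
    - {"x": 0.001,"y": 0.1,"z": -0.06,"wx": 0,"wy": 0,"wz": 0,"hand": 0}
    - {"x": 0.001,"y": 0.13,"z": -0.06,"wx": 0,"wy": 0,"wz": 0,"hand": 0}
    - {"x": 0.001,"y": 0.13,"z": -0.06,"wx": 0,"wy": 0,"wz": 0,"hand": 0}
    - {"x": 0.001,"y": 0.13,"z": -0.06,"wx": 0,"wy": 0,"wz": 0,"hand": 0}

```text
time: 18.45
tool_pos: [0.5959, -0.3495, 0.1143]
tool_rot: [-3.14, 0.001, 1.702]
contact_force: [-0.1, -0.4, -0.2]
opening: 0.0005
```

```bash
python3 - <<'E'
from h import *
go((.597,-.3495,.0625),[np.pi,0,np.radians(97.5)])
E
```

```text
xyz mm [-0.1  1.2 51.8] w [-0.1   0.03  0.03] rows 0.8296171293088102 0.009770322530301119
```

Call:
move_arm:
  deltas:
    - {"x": 0,"y": 0.001,"z": 0.02,"wx": 0,"wy": 0,"wz": 0,"hand": 0}
    - {"x": 0,"y": 0.001,"z": 0.038,"wx": 0,"wy": 0,"wz": 0,"hand": 0}
    - {"x": 0,"y": 0.001,"z": 0.047,"wx": 0,"wy": 0,"wz": 0,"hand": 0}
    - {"x": 0,"y": 0.001,"z": 0.051,"wx": 0,"wy": 0,"wz": 0,"hand": 0}
    - {"x": 0,"y": 0.001,"z": 0.055,"wx": 0,"wy": 0,"wz": 0,"hand": 0}
    - {"x": 0,"y": 0.001,"z": 0.057,"wx": 0,"wy": 0,"wz": 0,"hand": 0}
    - {"x": 0,"y": 0.001,"z": 0.057,"wx": 0,"wy": 0,"wz": 0,"hand": 0}

```text
time: 19.32
tool_pos: [0.5976, -0.3496, 0.0584]
tool_rot: [-3.141, 0.002, 1.702]
contact_force: [-1.7, -0.0, 3.3]
opening: 0.0002
```

Call:
move_arm:
  deltas:
    - {"x": 0,"y": 0,"z": 0.0015,"wx": 0,"wy": 0,"wz": 0,"hand": 0}
    - {"x": 0,"y": 0,"z": 0.0015,"wx": 0,"wy": 0,"wz": 0,"hand": 0}

```text
time: 19.58
tool_pos: [0.5977, -0.3496, 0.0568]
tool_rot: [-3.141, 0.002, 1.702]
contact_force: [-2.2, -0.8, 4.7]
opening: 0.0006
```

Call:
move_arm:
  deltas:
    - {"x": 0,"y": 0,"z": 0.0015,"wx": 0,"wy": 0,"wz": 0,"hand": 0}
    - {"x": 0,"y": 0,"z": 0.0015,"wx": 0,"wy": 0,"wz": 0,"hand": 0}

```text
time: 19.82
tool_pos: [0.5977, -0.3497, 0.0566]
tool_rot: [3.141, 0.002, 1.702]
contact_force: [-4.6, 2.2, 12.3]
opening: 0.0005
```

Call:
move_arm:
  deltas:
    - {"x": 0,"y": 0,"z": -0.02,"wx": 0,"wy": 0,"wz": 0,"hand": 0}
    - {"x": 0,"y": 0,"z": -0.06,"wx": 0,"wy": 0,"wz": 0,"hand": 0}
    - {"x": 0,"y": 0,"z": -0.11,"wx": 0,"wy": 0,"wz": 0,"hand": 0}
    - {"x": 0,"y": 0,"z": -0.16,"wx": 0,"wy": 0,"wz": 0,"hand": 0}
    - {"x": 0,"y": 0,"z": -0.17,"wx": 0,"wy": 0,"wz": 0,"hand": 0}
    - {"x": 0,"y": 0,"z": -0.17,"wx": 0,"wy": 0,"wz": 0,"hand": 0}
    - {"x": 0,"y": 0,"z": -0.17,"wx": 0,"wy": 0,"wz": 0,"hand": 0}

```text
time: 20.7
tool_pos: [0.5971, -0.3487, 0.2223]
tool_rot: [-3.138, -0.002, 1.702]
contact_force: [-0.1, 0.4, -0.9]
opening: 0.0006
```

```bash
python3 - <<'E'
from h import *
print(monitor.observe()['contact_force'])
for n in('side','scene'):snap(n,n[:2]+'10')
a=cv2.imread('pics/si10.png')[90:330,150:400];b=cv2.imread('pics/sc10.png')[90:330,170:420]
cv2.imwrite('pics/c10.png',cv2.resize(np.hstack([a,b]),(800,384),interpolation=cv2.INTER_CUBIC))
E
```

```text
[-0.10065997  0.36515435 -0.90130283]
```

View pics/c10.png

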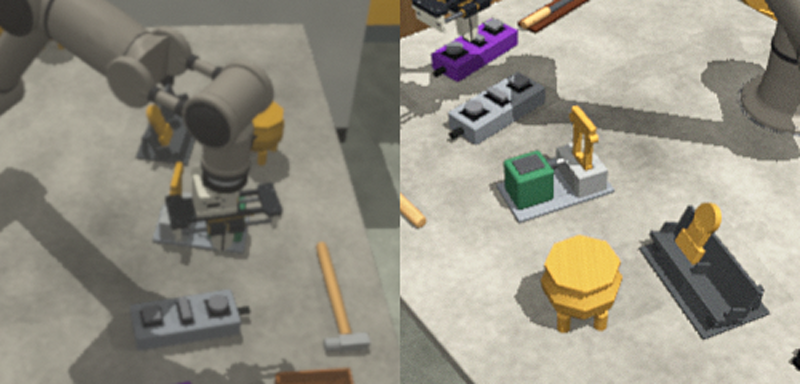

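The start key also bottomed out (12.3 N at 56.6 mm). In the picture the handle stands in the slot, the crest and burner are in place, all the keys are up and the robot is clear. Handing in.

```bash
python3 -c "
from cell import robot;print(robot.hand_in())"
```

```text
the job is handed in; nothing more can be done
None
```

The job was done in the order asked and handed in; the robot's clock read about 21 s, against the 54 s limit.

- **Handle:** I took the brass handle from the rack bay at its leaning angle and lowered it into the slot. The force rose by 11 N at TCP height 122.5 mm, 1.5 mm lower than I expected but consistent with a small grip offset on the slot floor. I then let go and rose straight up. In the side view and at one bar end in the scene view the top is within 1 pixel of where it should be; the other bar end was off by about 3 pixels across, with its height agreeing.
- **Keys:** I pressed the clamp key first and the start key second. Both stopped at 56.6 mm, fully down, with about 12–13 N, and I released each one. I crossed the stop key about 50 mm above it and never touched it.
- **Last pictures:** The handle stands upright in the slot, the crest and burner look undisturbed, the keys look up, and the arm touches nothing.

Early on, two move calls were refused because rows left out some keys; the arm did not move. No check failed.

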